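# Set a strip guide's eccentric roller to a gauge by its drag

### The arm

A 7-joint arm with a two-finger parallel gripper is mounted at the origin on a cart in front of the work surface, level with it; the furniture and walls round the work are solid. World frame = base frame: x ahead of the robot, y to its left, z up, the work surface at z = 0. Lengths are in m, angles in rad, forces in N, time in s.
With the tool pointing down it reaches from about 0.4 to 0.85 m from the base axis. Payload 4.4 kg.
Tool frame: the origin (TCP) lies midway between the tips of the shut fingers; the grasp point (between the pads) lies 19 mm behind it; z points along the fingers, y is the line along which they close (so a half turn about z gives the same grasp; the last joint's range is limited). The gripper opens to 94 mm and grips with 3 to 60 N. Pads are 16 mm wide; open, the fingers measure 119 mm over their backs; the gripper's body (75 mm by 177 mm) begins 78 mm behind the grasp point.
Start: joints at [-1.344, 0.628, 0.038, 1.517, -0.027, 0.996, -0.02], TCP at [0.188, 0.622, 0.205] pointing down, gripper open.
Joint ranges: [-3.06, 3.06], [-0.37, 2.12], [-1.25, 1.32], [0.18, 2.47], [-1.1, 4.24], [0.23, 1.98], [-2.94, 2.94]. Speed limits (rad/s): [2.57, 2.57, 3.14, 3.14, 3.14, 3.14, 3.14].

### API

Orientations are given as a unit quaternion [x, y, z, w].
In Python, from workcell import ctrl gives the robot as it stands.
- The arm moves only by the shell command python3 -m crank 'ROWS' [FORCE]. ROWS is JSON, a list of rows, each an object with "xyz": the shift along the tool's x, y, z normalised to -1 to 1, where 1 is 60 mm, a list of three; "turn": the turn, a rotation vector about the tool's x, y, z normalised to -1 to 1, where 1 is 8 degrees, a list of three; "hand": the closure, from 0 (fully open) to 1 (shut). A call has 1 to 8 rows; each row shifts and turns the commanded pose from where the row before left it, along the tool's axes as they then stand; what a row does not reach is not made up. A row lasts 1/8 s, in which the tool goes at most 62.5 mm and 10.7 degrees, less where a joint would pass 70% of its speed; a pose out of reach is approached as far as the arm can. A call with a number of a shift or a turn outside -1 to 1 is refused whole. A call with a gripper value outside its range is refused whole. The fingers move at their own pace and stop on an object; FORCE is the grip in N (left out, the last holds). Time passes only in rows, so rows that do not move let the fingers close. It gives the time, the measured TCP pose, the force, the opening and the grip force at its end, in the units of the state.
- ctrl.state(): the state, without advancing time (a new reading comes with each control period).
- ctrl.grab_frame(name): name is "scene" or "top"; returns (picture, depth): 420x560x3 uint8, red, green, blue; 420x560 float32, m along the optical axis (not along the pixel's ray), 0 where there is no reading.
- ctrl.get_calibration(name): a dict with "K" (3x3 intrinsics, pixels), "camera_from_world" (4x4, takes a point from world to camera coordinates). Camera axes: x right, y up, looking along -z (the intrinsics and any distortion apply to the point x, -y, -z); pixel columns grow to the right and rows downward; lengths in m; the calibration is good to about 2 mm. A picture is of the moment at which its call begins. get_calibration takes no time and is no camera call.
- ctrl.close_job(): hands the job in; it is judged then, once.
The state is a dict: "time_s": time; "joint_pos": joint angles; "qvel": joint speeds; "joint_efforts": joint torques, N m; "tool_pos": TCP position; "ee_rot": TCP orientation; "ft_force": force on the tool from outside, world axes, zero at the start; "wrist_torque": the same for the moment, N m; "width": finger opening in m; "grasp_force": force on a finger pad.
Only numpy, scipy, OpenCV 4.12 (cv2) and the standard library are available. Lean on these libraries where they do the work, as an engineer would, in place of code of your own. Each camera call takes 0.05 s, during which the arm holds its last target. There are 200 camera calls.

### The job

Set the strip guide to the thicker of the two gauges. Stand that gauge on edge in the open gap between roller and fence, grip towards the robot, pushed in until its shoulder is about level with the fence's near end; then turn the eccentric by its lever until the gauge is lightly nipped (about 7 N, never squeezed hard), draw the gauge some 30 mm back through the nip to feel the light drag, and leave it standing there, still lightly nipped, with nothing touching it. Leave the thinner gauge where it is.

Things in the scene. Friction and masses are not known exactly. Their poses are not given: they have to be found in the camera images.
- guide: Grey base plate 150 x 150 x 8 mm, fixed to the bench. Origin at the centre of its underside; x = feed direction, away from the robot; y from roller to fence; z up. The gap is the channel along x between roller (on the right, -y) and fence (left, +y); the gauge stands in it on the plate. Highest parts: fence 40 mm, lever 60 mm, knob 90 mm above the bench.
- channel_mouth (a point): Point on the plate's top at guide x = -50, y = 0 mm, where the fence's near end is. The fence face is an upright plane along x from here to 110 mm on, 10 to 40 mm above the bench, at guide y = +9 mm give or take 3 mm: it is clamped differently each time and not reported, so feel for it. It yields in +y by up to 9 mm on a spring of 4 N per mm that starts from zero force.
- bolt_axis (a point): Point on the eccentric's bolt axis, guide x = -14, y = -33 mm. The roller's centre is 16 mm from this axis in direction (lever - 0.8) rad from guide +x, so its rim nearest the fence is at guide y = -9 mm + 16 mm * sin(lever - 0.8).
- lever (a joint): Lever angle of the eccentric, rad, 0 to 1.6, counter-clockwise from above; closes the gap as it grows. 0 to 0.2 (open) at the start. Friction of 0.3 N m holds it wherever it is left, also against the nip.
- lever_knob (a point): Middle of the upright round black knob on the lever's end: 15 mm diameter, 51 to 90 mm above the bench, this point at 70 mm. It is 80 mm from the bolt axis, in direction (lever - 1.745) rad from guide +x; move it along its arc about that axis.
- roller: Free-turning steel roller on the eccentric, 48 mm diameter, 12 to 40 mm above the bench. Origin on its axis at bench height. Once the gauge touches both sides, the contacts take up some 0.4 mm, then the nip force grows by 4 N for each mm that the roller pushes gauge and fence back.
- gauge_thick: Thicker gauge, loose, 170 mm long, about 160 g, on edge. Origin on its underside; x from grip to blade, z up. Aluminium blade 18 mm thick (y), 30 tall, x = -35 to +85 mm; steel grip 14 mm thick, 46 tall, x = -85 to -35. Shoulder at x = -35: pushed in, its origin is at guide x = -15 mm. Pulling it takes about 0.6 of the nip force, 2 to 8 N if rightly nipped.
- gauge_thin: Thinner gauge, loose, same shape and frame, but blade and grip 10 mm thick. It stands beside the thick one, the two in either order. Not to be used.

How it is judged:
On the way, in this order (a step that is already met when the one before it is completed fails the run):
1. the thick gauge stands in the open gap, let go, its shoulder within 10 mm of the fence's near end, the roller not yet pressing it (angle between gauge_thick's own z axis and vertical below 0.12 rad and angle between the x axis of gauge_thick and the x axis of guide, either way round below 0.12 rad and z of gauge_thick in the frame of guide between 0.004 and 0.0125 m and y of gauge_thick in the frame of guide between -0.014 and 0.012 m and x of gauge_thick in the frame of guide between -0.025 and -0.005 m and contact force between gauge_thick and roller below 0.5 N and contact force between the fingers and gauge_thick below 0.3 N), for 0.2 s.
2. the gripper slides the gauge, some way back from the pushed-in place, while roller and fence nip it lightly (roller force 1 to 20 N) (angle between gauge_thick's own z axis and vertical below 0.12 rad and angle between the x axis of gauge_thick and the x axis of guide, either way round below 0.12 rad and z of gauge_thick in the frame of guide between 0.004 and 0.0125 m and y of gauge_thick in the frame of guide between -0.014 and 0.012 m and x of gauge_thick in the frame of guide between -0.06 and -0.026 m and linear speed of gauge_thick above 0.004 m/s and contact force between gauge_thick and roller between 1 and 20 N and contact force between the fingers and gauge_thick above 0.5 N), for 0.15 s.
At the end, for the whole second after the job is handed in: The thick gauge stands upright on the plate in the gap, along it (within 0.12 rad), drawn back 15 to 47 mm from the pushed-in place (about 30 mm asked), nipped by the roller with 3 to 12 N, at rest and let go (angle between gauge_thick's own z axis and vertical below 0.12 rad and angle between the x axis of gauge_thick and the x axis of guide, either way round below 0.12 rad and z of gauge_thick in the frame of guide between 0.004 and 0.0125 m and y of gauge_thick in the frame of guide between -0.014 and 0.012 m and x of gauge_thick in the frame of guide between -0.062 and -0.03 m and contact force between gauge_thick and roller between 3 and 12 N and linear speed of gauge_thick below 0.01 m/s and velocity of joint lever between -0.05 and 0.05 rad/s); the robot touches nothing.
It fails at once if the gauge squeezed hard by the roller (over 25 N) (contact force between gauge_thick and roller above 25 N).
It fails at once if the thin gauge moved by more than 30 mm (distance of gauge_thin from where it was at the start of the episode above 0.03 m).
It also fails if it takes over 61 s, if anything falls off the work surface, if the arm or the gripper's body presses on something with over 40 N, if the wrist force passes 120 N, or if a joint passes its speed limit or range.

## Working session

There is one attempt and no reset: what is moved stays moved. The work goes in short steps, Python scripts to look and compute and a shell command to move; the robot and the scene stay as the last step left them, time stands still between calls to the robot, and variables do not carry over. Pictures are saved under pics/ and viewed, at most 10 in all, crops included, and the job is handed in when it is done.

```bash
mkdir -p pics; ls
python3 - <<'E'
from workcell import ctrl
import cv2,numpy as np
print(ctrl.state())
for n in("scene","top"):
    p,d=ctrl.grab_frame(n); cv2.imwrite(f"pics/{n}0.png",p[:,:,::-1]); np.save(f"pics/{n}0d.npy",d)
    print(n,ctrl.get_calibration(n))
E
```

```text
pics
{'time_s': 0.0, 'joint_pos': array([-1.34380529,  0.62929142,  0.03847589,  1.51834337, -0.02700082,
        0.99630357, -0.02000903]), 'qvel': array([-5.94930554e-04, -1.20234835e-03,  9.97375540e-04, -2.69670212e-03,
        1.72357936e-03,  1.65280220e-03, -2.22587850e-05]), 'joint_efforts': array([ 6.90202578e-04, -5.49746704e+01,  1.14399746e+00, -1.86620396e+01,
       -5.21650328e-02,  2.41874013e-02,  1.82152235e-04]), 'tool_pos': array([0.18740892, 0.6217134 , 0.20459808]), 'ee_rot': array([ 1.45891091e-01,  9.89300235e-01, -9.06342204e-04, -1.13410381e-04]), 'ft_force': array([0.52672183, 0.27102993, 0.11653699]), 'wrist_torque': array([ 0.02533638,  0.00802519, -0.04451819]), 'grasp_force': 0.0, 'width': 0.09378606039056539}
scene {'K': array([[518.38153194,   0.        , 289.54413108],
       [  0.        , 518.38153194, 203.7791641 ],
       [  0.        ,   0.        ,   1.        ]]), 'camera_from_world': array([[ 0.64609607, -0.76317271,  0.01128202, -0.21399537],
       [ 0.35054164,  0.30983126,  0.88381284, -0.32981615],
       [-0.67799737, -0.56707319,  0.46770458, -0.43830524],
       [ 0.        ,  0.        ,  0.        ,  1.        ]])}
top {'K': array([[430.7140979 ,   0.        , 279.92402987],
       [  0.        , 430.7140979 , 208.51786801],
       [  0.        ,   0.        ,   1.        ]]), 'camera_from_world': array([[-0.02452696, -0.99961916,  0.01264739,  0.21050852],
       [ 0.99009386, -0.02253982,  0.13858609, -0.56859147],
       [-0.13824824,  0.0159212 ,  0.99026963, -0.89946991],
       [ 0.        ,  0.        ,  0.        ,  1.        ]])}
```

View pics/top0.png

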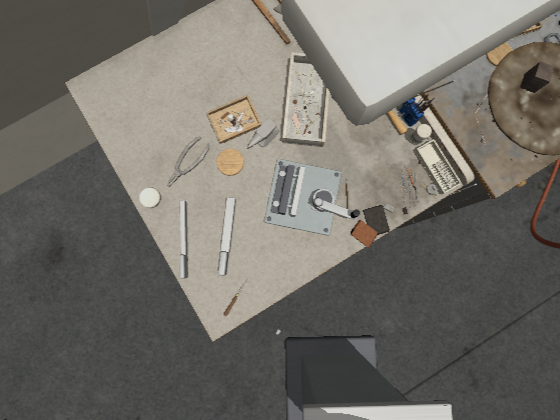

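View pics/scene0.png

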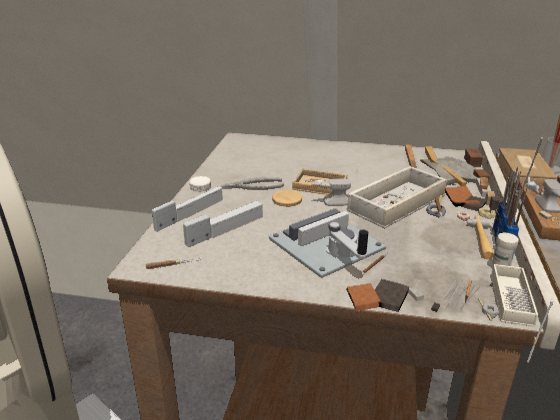

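The top view shows the thin gauge at about (183,240), the thick one at about (227,236), with grips at the lower ends. The guide plate is at (303,198), with its knob at (352,213). The scene view agrees.

```bash
cat > h.py <<'E'
import numpy as np,cv2
from workcell import ctrl
def cloud(n,d):
    c=ctrl.get_calibration(n);K=c["K"];T=c["camera_from_world"]
    v,u=np.mgrid[:d.shape[0],:d.shape[1]]
    P=np.stack([(u-K[0,2])/K[0,0]*d,-(v-K[1,2])/K[1,1]*d,-d],-1)
    W=(P-T[:3,3])@T[:3,:3]
    W[d<=0]=np.nan
    return W
def proj(n,p):
    c=ctrl.get_calibration(n);K=c["K"];T=c["camera_from_world"]
    q=np.asarray(p)@T[:3,:3].T+T[:3,3]
    return np.stack([K[0,0]*q[...,0]/-q[...,2]+K[0,2],K[1,1]*-q[...,1]/-q[...,2]+K[1,2]],-1)
E
python3 - <<'E'
from h import *
for n in("top","scene"):
    W=cloud(n,np.load(f"pics/{n}0d.npy"));z=W[...,2]
    if n=="top":
        print("bench z",np.nanmedian(z[240:260,195:210]),"base px",proj(n,[0,0,0]),"wall box z",z[50,400],W[50,400],W[110,375])
        for nm,(u,v) in dict(thin=(183,225),thingrip=(184,268),thick=(229,220),thickgrip=(223,262),plate=(285,220),knob=(353,213),fence=(297,192)).items(): print(nm,W[v,u].round(4))
    # gauges: blobs z>0.015 in region x,y
    m=((z>0.02)&(z<0.06)).astype(np.uint8)
    k,l,s,c=cv2.connectedComponentsWithStats(m)
    for i in range(1,k):
        if s[i,4]>60:
            q=W[l==i]; 
            if not(0.2<q[:,0].mean()<.9 and -.2<q[:,1].mean()<.6):continue
            r=cv2.minAreaRect((q[:,:2]*1000).astype(np.float32)); print(n,s[i],np.round(q.mean(0),4),np.round(q[:,2].max(),4),[np.round(a,1) for a in r])
E
```

```text
bench z -0.0013499291874908283 base px [380.72671905 480.78974509] wall box z 0.7790962343872371 [0.54325516 0.15115674 0.77909623] [0.51739559 0.16239982 0.77100678]
thin [0.5433 0.4091 0.0287]
thingrip [0.4502 0.4055 0.0331]
thick [0.5521 0.309  0.0274]
thickgrip [0.4607 0.3207 0.0441]
plate [0.5516 0.1858 0.0067]
knob [0.554  0.0469 0.0855]
fence [0.609  0.1587 0.0386]
top [282  52  47  92 760] [0.8021 0.1399 0.0363] 0.0436 [array([828.8, 129.5]), array([ 95. , 206.4]), np.float64(83.0)]
top [ 399   95   75   87 1307] [ 0.7317 -0.1579  0.0341] 0.06 [array([ 718.2, -153.4]), array([229.5,  72.2]), np.float64(30.3)]
top [248 119  28  29 330] [0.7452 0.232  0.0446] 0.0499 [array([740.5, 237. ]), array([25.1, 80. ]), np.float64(46.2)]
top [278 165  27  51 655] [0.6147 0.1723 0.0354] 0.0445 [array([616.3, 171.3]), array([ 39. , 110.4]), np.float64(77.1)]
top [312 189  43  30 551] [0.5814 0.0913 0.0465] 0.06 [array([583.5,  78.5]), array([98.8, 47.3]), np.float64(70.4)]
top [218 197  17  78 642] [0.52   0.3156 0.0325] 0.049 [array([518.8, 316.3]), array([ 18.6, 168.5]), np.float64(82.9)
[... 175 characters left out ...]
5] 0.0437 [array([828.1, 131. ]), array([ 99.5, 210. ]), np.float64(83.2)]
scene [310 178  41  18 387] [0.7435 0.228  0.0408] 0.0507 [array([742.1, 245.2]), array([47.5, 91.4]), np.float64(20.6)]
scene [152 186  70  38 729] [0.4936 0.4084 0.0318] 0.05 [array([512.6, 411.4]), array([170. ,  14.4]), np.float64(1.2)]
scene [ 487  190   73  133 2688] [ 0.7306 -0.1516  0.0324] 0.06 [array([ 792.8, -112.5]), array([421.8,  77.5]), np.float64(28.1)]
scene [ 183  201   80   38 1006] [0.5019 0.3148 0.032 ] 0.0491 [array([517.7, 316. ]), array([ 22.6, 171.5]), np.float64(84.1)]
scene [ 289  208   78   51 1749] [0.592  0.1325 0.0386] 0.06 [array([603.1, 109.5]), array([168.9, 113.8]), np.float64(78.8)]
```

```bash
cat >> h.py <<'E'
def plate(n,W):
    z=W[...,2]
    m=(z>.0035)&(z<.014)&(abs(W[...,0]-.585)<.13)&(abs(W[...,1]-.13)<.13)
    k,l,s,c=cv2.connectedComponentsWithStats(m.astype(np.uint8));i=1+s[1:,4].argmax()
    q=(W[l==i][:,:2]*1000).astype(np.float32)
    return s[i],cv2.minAreaRect(q),np.median(z[l==i])
E
python3 - <<'E'
from h import *
for n in("top","scene"):
    W=cloud(n,np.load(f"pics/{n}0d.npy"));print(n,plate(n,W))
    z=W[...,2]
    R=cv2.minAreaRect
    m=(z>.062)&(z<.1)&(abs(W[...,0]-.55)<.08)&(abs(W[...,1]-.05)<.07)
    q=W[m];print("knob",q.mean(0),q.max(0),q.min(0),m.sum(), np.argwhere(m).mean(0))
    for nm,x0,x1 in(("thick",.25,.36),("thin",.37,.46)):
        m=(z>.024)&(z<.055)&(W[...,1]>x0)&(W[...,1]<x1)&(W[...,0]<.62)&(W[...,0]>.4)
        q=W[m]; d=q[:,:2]-q[:,:2].mean(0);v=np.linalg.svd(d,full_matrices=0)[2][0]
        if v[0]<0:v=-v
        print(nm,np.degrees(np.arctan2(v[1],v[0])))
E
```

```text
top (array([ 264,  159,   77,   77, 2986], dtype=int32), ((604.7216796875, 144.33349609375), (151.8135528564453, 150.4259796142578), 77.02059173583984), np.float64(0.007181246570333667))
knob [0.55456827 0.04575756 0.08375954] [0.58439457 0.11810845 0.09164049] [0.54746068 0.03513515 0.06239283] 60 [212.83333333 353.43333333]
thick -6.6466615642175055
thin 1.5415063348440492
scene (array([ 269,  230,   91,   47, 1728], dtype=int32), ((574.93408203125, 151.7657470703125), (150.77537536621094, 91.59088897705078), 76.72006225585938), np.float64(0.008894913812313521))
knob [0.55351853 0.04521806 0.0783027 ] [0.58778666 0.11884919 0.0922395 ] [0.5469457  0.03492396 0.06218372] 187 [237.79144385 360.74331551]
thick -6.496032156693868
thin 1.7736087125785454
```

```bash
cat >> h.py <<'E'
from scipy.spatial.transform import Rotation as R
GC=np.array([.6047,.1443]);GY=np.radians(-13.1)
def g2w(x,y): c,s=np.cos(GY),np.sin(GY); return GC+np.array([c*x-s*y,s*x+c*y])
def w2g(p): c,s=np.cos(GY),np.sin(GY); d=np.asarray(p)[:2]-GC; return np.array([c*d[0]+s*d[1],-s*d[0]+c*d[1]])
def need(xyz,yawdeg):
    """turn units first, then shift units along the tool axes after the turn; yaw = world heading of tool y"""
    s=ctrl.state();Rc=R.from_quat(s["ee_rot"]);y=np.radians(yawdeg)
    ty=np.array([np.cos(y),np.sin(y),0]);tz=np.array([0,0,-1.]);tx=np.cross(ty,tz)
    Rt=R.from_matrix(np.stack([tx,ty,tz],1))
    print("t",round(s["time_s"],2),"pos",s["tool_pos"].round(4),"guide",(w2g(s["tool_pos"])*1e3).round(1),"F",s["ft_force"].round(2),"w",round(s["width"],4),"gf",round(s["grasp_force"],1))
    print("turn",((Rc.inv()*Rt).as_rotvec(degrees=True)/8).round(2),"shift(60mm)",(Rt.inv().apply(np.array(xyz)-s["tool_pos"])/.06).round(3))
E
python3 -c "
from h import *
x=np.array([.9935,-.114])
p=np.array([.5183,.3162])-.055*x;print(p)
need([*p,.12],83.45)
"
```

```text
[0.4636575 0.32247  ]
t 0.1 pos [0.1874 0.6218 0.2047] guide [-514.7  370.5] F [ 0.22  0.33 -0.69] w 0.094 gf 0.0
turn [-0.01 -0.   -1.28] shift(60mm) [-5.144 -4.431  1.411]
```

```bash
python3 -m crank '[{"xyz":[0,0,0],"turn":[0,0,-1],"hand":0},{"xyz":[0,0,0],"turn":[0,0,-0.28],"hand":0},{"xyz":[-0.8,-0.7,0],"turn":[0,0,0],"hand":0},{"xyz":[-0.8,-0.7,0],"turn":[0,0,0],"hand":0},{"xyz":[-0.8,-0.7,0],"turn":[0,0,0],"hand":0},{"xyz":[-0.8,-0.7,0],"turn":[0,0,0],"hand":0},{"xyz":[-0.8,-0.7,0],"turn":[0,0,0],"hand":0},{"xyz":[-0.8,-0.7,0.1],"turn":[0,0,0],"hand":0}]'; python3 -m crank '[{"xyz":[0,0,0],"turn":[0,0,0],"hand":0},{"xyz":[0,0,0],"turn":[0,0,0],"hand":0}]'
python3 -c "
from h import *
need([.46366,.32247,.012],83.45)
"
```

```text
time_s: 1.1
tool_pos: [0.4411, 0.3437, 0.2]
ee_rot: [0.058, 0.998, 0.0, 0.0]
ft_force: [-0.4, 0.9, 0.3]
width: 0.0941
grasp_force: 0.0
time_s: 1.35
tool_pos: [0.4392, 0.3455, 0.1995]
ee_rot: [0.058, 0.998, 0.0, -0.0]
ft_force: [-1.3, 0.3, -0.0]
width: 0.0938
grasp_force: 0.0
t 1.35 pos [0.4392 0.3455 0.1995] guide [-206.8  158.5] F [-1.32  0.33 -0.04] w 0.0938 gf 0.0
turn [ 0.   -0.01 -0.01] shift(60mm) [-0.448 -0.335  3.125]
```

```bash
python3 -m crank '[{"xyz":[-0.448,-0.335,0],"turn":[0,0,0],"hand":0},{"xyz":[0,0,0.9],"turn":[0,0,0],"hand":0},{"xyz":[0,0,0.9],"turn":[0,0,0],"hand":0},{"xyz":[0,0,0.6],"turn":[0,0,0],"hand":0},{"xyz":[0,0,0],"turn":[0,0,0],"hand":0}]'
python3 -c "
from h import *
need([.46366,.32247,.012],83.45)
p,d=ctrl.grab_frame('scene'); cv2.imwrite('pics/a.png',cv2.resize(p[150:300,100:300,::-1],None,fx=3,fy=3))
"
```

```text
time_s: 1.98
tool_pos: [0.4608, 0.3228, 0.0533]
ee_rot: [0.056, 0.998, -0.001, -0.003]
ft_force: [-0.2, -0.3, -0.1]
width: 0.094
grasp_force: 0.0
t 1.98 pos [0.4608 0.3228 0.0533] guide [-180.6  141.3] F [-0.19 -0.35 -0.14] w 0.094 gf 0.0
turn [-0.02 -0.04  0.02] shift(60mm) [-0.048 -0.001  0.689]
```

View pics/a.png

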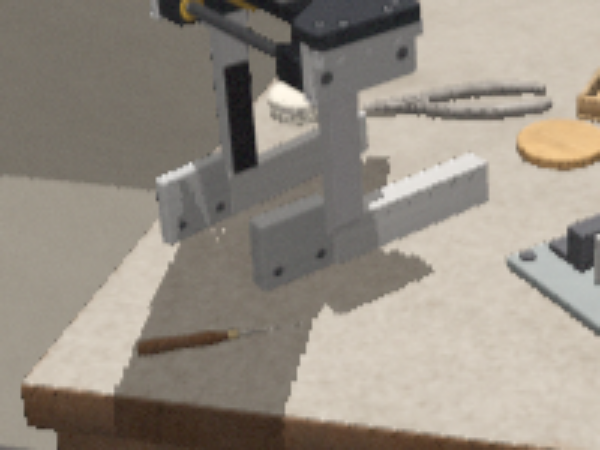

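The fingers straddle the thick gauge's grip (crop about (290,240)), and the thin gauge stands clear behind. I'll descend and grip.

```bash
python3 -m crank '[{"xyz":[-0.03,0,0.35],"turn":[0,0,0],"hand":0},{"xyz":[0,0,0.32],"turn":[0,0,0],"hand":0},{"xyz":[0,0,0],"turn":[0,0,0],"hand":0},{"xyz":[0,0,0],"turn":[0,0,0],"hand":1},{"xyz":[0,0,0],"turn":[0,0,0],"hand":1},{"xyz":[0,0,0],"turn":[0,0,0],"hand":1},{"xyz":[0,0,0],"turn":[0,0,0],"hand":1},{"xyz":[0,0,0],"turn":[0,0,0],"hand":1}]' 25;  python3 -m crank '[{"xyz":[0,0,0],"turn":[0,0,0],"hand":1},{"xyz":[0,0,0],"turn":[0,0,0],"hand":1}]'
python3 -c "
from h import *
need([.46366,.32247,.012],83.45)
"
```

```text
time_s: 3.02
tool_pos: [0.4659, 0.3219, 0.0155]
ee_rot: [0.057, 0.998, 0.0, -0.0]
ft_force: [0.5, -0.2, 0.3]
width: 0.047
grasp_force: 0.0
time_s: 3.28
tool_pos: [0.4658, 0.3218, 0.0154]
ee_rot: [0.057, 0.998, -0.0, -0.0]
ft_force: [-0.2, 0.3, -0.8]
width: 0.0274
grasp_force: 0.0
t 3.27 pos [0.4658 0.3218 0.0154] guide [-175.5  141.4] F [-0.19  0.34 -0.81] w 0.0274 gf 0.0
turn [-0. -0.  0.] shift(60mm) [0.037 0.006 0.056]
```

```bash
python3 -m crank '[{"xyz":[0,0,0],"turn":[0,0,0],"hand":1},{"xyz":[0,0,0],"turn":[0,0,0],"hand":1},{"xyz":[0,0,0],"turn":[0,0,0],"hand":1},{"xyz":[0,0,-0.2],"turn":[0,0,0],"hand":1},{"xyz":[0,0,-0.5],"turn":[0,0,0],"hand":1},{"xyz":[0,0,-0.6],"turn":[0,0,0],"hand":1},{"xyz":[0,0,0],"turn":[0,0,0.82],"hand":1},{"xyz":[0,0,0],"turn":[0,0,0],"hand":1}]'
python3 -c "
from h import *
need([*g2w(-.075,-.005),.0935],76.9)
p,d=ctrl.grab_frame('scene'); cv2.imwrite('pics/b.png',cv2.resize(p[100:300,100:400,::-1],None,fx=2,fy=2)); W=cloud('scene',d); np.save('pics/bd.npy',d)
p,d=ctrl.grab_frame('top'); np.save('pics/btd.npy',d)
"
```

```text
time_s: 4.28
tool_pos: [0.4659, 0.3219, 0.0944]
ee_rot: [0.114, 0.994, 0.0, 0.0]
ft_force: [0.5, -0.3, -1.9]
width: 0.0136
grasp_force: 25.0
t 4.28 pos [0.4659 0.3219 0.0944] guide [-175.4  141.5] F [ 0.53 -0.31 -1.85] w 0.0136 gf 25.0
turn [0.   0.   0.01] shift(60mm) [-1.673 -2.442  0.014]
```

View pics/b.png

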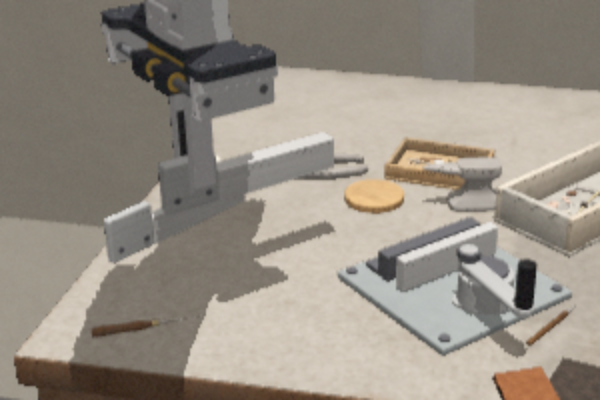

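Held level, with the blade pointing along the feed direction. Next I'll check the offset in the hand, the fence edge and the knob.

Run:
```python
from h import *
for n,f in(("scene","bd"),("top","btd")):
    W=cloud(n,np.load(f"pics/{f}.npy"));G=np.apply_along_axis(w2g,-1,W)*1e3;z=W[...,2]*1e3
    b=(G[...,0]>-120)&(G[...,0]<-20)&(abs(G[...,1]-141)<30)&(z>70)
    print(n,"blade tip x",np.percentile(G[...,0][b],[50,98,100]).round(1),"z",np.percentile(z[b],[5,95]).round(1))
    for a,c in((-115,-85),(-80,-45)):
        q=b&(G[...,0]>a)&(G[...,0]<c); print(" y span",np.percentile(G[...,1][q],[1,50,99]).round(1) if q.sum() else None,q.sum())
    fe=(abs(G[...,1]-12)<25)&(z>33)&(z<48)
    for a,c in((-45,-20),(-20,5),(5,30),(30,55)):
        q=fe&(G[...,0]>a)&(G[...,0]<c)&(G[...,1]>-2); print(" fence y",np.percentile(G[...,1][q],[0,3,50,97]).round(1),q.sum())
    q=fe&(G[...,1]>3);print(" fence x",np.percentile(G[...,0][q],[0,1,99,100]).round(1))
    k=(z>66)&(z<95)&(abs(G[...,0]+27)<30)&(abs(G[...,1]+112)<30);t=k&(z>84)
    print(" knob",np.percentile(G[k],[1,50,99],axis=0).round(1).tolist(),"top",np.median(G[t],axis=0).round(1))
    r=(abs(G[...,0])<40)&(abs(G[...,1]+44)<40)&(z>36)&(z<44)
    print(" roller top",np.percentile(G[r],[1,50,99],axis=0).round(1).tolist(),r.sum())
```

```text
scene blade tip x [-80.8 -39.6 -37.5] z [ 82.6 110.9]
 y span [130.8 133.9 149.5] 276
 y span [131.  134.2 149.5] 306
 fence y [ 8.7  9.1 14.3 36.6] 118
 fence y [ 8.3  9.2 14.4 35.9] 110
 fence y [ 8.7  9.6 14.9 36.4] 99
 fence y [ 8.5  9.6 13.2 35.8] 98
 fence x [-51.3 -50.  685.6 699.9]
 knob [[-33.2, -118.4], [-29.2, -114.2], [-20.3, -103.8]] top [ -28.5 -112.7]
 roller top [[-26.1, -64.7], [-21.4, -48.6], [19.0, -27.1]] 96
top blade tip x [-80.4 -39.6 -38.1] z [ 87.2 110. ]
 y span [131.7 139.3 149.5] 156
 y span [131.9 139.5 149.5] 178
 fence y [ 9.3  9.8 16.8 35.9] 78
 fence y [ 9.4  9.9 17.  35.9] 76
 fence y [ 9.9 10.4 16.9 36.3] 71
 fence y [10.  10.2 17.  36.7] 75
 fence x [-50.  -48.5 127.2 128. ]
 knob [[-32.8, -117.8], [-26.8, -110.3], [-18.7, -104.0]] top [ -25.6 -110.9]
 roller top [[-25.4, -65.8], [3.9, -42.4], [19.5, -20.3]] 146
```

```bash
python3 -m crank '[{"xyz":[0,-0.8,0],"turn":[0,0,0],"hand":1},{"xyz":[0,-0.8,0],"turn":[0,0,0],"hand":1},{"xyz":[0,-0.8,0],"turn":[0,0,0],"hand":1},{"xyz":[-0.7,0,0],"turn":[0,0,0],"hand":1},{"xyz":[-0.7,0,0],"turn":[0,0,0],"hand":1},{"xyz":[-0.3,0,0],"turn":[0,0,0],"hand":1},{"xyz":[0,0,0],"turn":[0,0,0],"hand":1}]'
python3 - <<'E'
from h import *
need([*g2w(-.068,-.005),.0275],76.9)
E
```

```text
time_s: 5.25
tool_pos: [0.5333, 0.1576, 0.0928]
ee_rot: [0.114, 0.993, -0.0, -0.0]
ft_force: [-0.7, 0.2, -1.8]
width: 0.0141
grasp_force: 25.0
t 5.25 pos [0.5333 0.1576 0.0928] guide [-72.5  -3.2] F [-0.69  0.21 -1.76] w 0.0141 gf 25.0
turn [-0.   -0.   -0.01] shift(60mm) [-0.076 -0.029  1.089]
```

```bash
python3 -m crank '[{"xyz":[-0.08,-0.03,0],"turn":[0,0,0],"hand":1},{"xyz":[0,0,0.3],"turn":[0,0,0],"hand":1},{"xyz":[0,0,0.2],"turn":[0,0,0],"hand":1},{"xyz":[0,0,0],"turn":[0,0,0],"hand":1}]'
python3 - <<'E'
from h import *
need([*g2w(-.068,-.005),.0275],76.9)
W=cloud("top",ctrl.grab_frame("top")[1]);G=np.apply_along_axis(w2g,-1,W)*1e3;z=W[...,2]*1e3
for a,c in((-28,0),(0,30),(30,60)):
    q=(G[...,0]>a)&(G[...,0]<c)&(abs(G[...,1]+3)<20)&(z>62);q2=q&(z<90);print(np.percentile(G[...,1][q2],[2,50,98]).round(1) if q2.sum() else 0,q2.sum(),np.median(z[q2]))
q=(G[...,0]>0)&(abs(G[...,1]+3)<20)&(z>62)&(z<90);print("tip x",G[...,0][q].max())
E
```

```text
time_s: 5.75
tool_pos: [0.5355, 0.1557, 0.0625]
ee_rot: [0.114, 0.994, -0.0, -0.001]
ft_force: [-0.1, -0.1, -0.6]
width: 0.0135
grasp_force: 25.0
t 5.75 pos [0.5355 0.1557 0.0625] guide [-70.   -4.6] F [-0.13 -0.13 -0.56] w 0.0135 gf 25.0
turn [-0.01 -0.02  0.01] shift(60mm) [-0.034 -0.007  0.584]
0 0 nan
0 0 nan
0 0 nan
tip x 67.74416121875315
  return _methods._mean(a, axis=axis, dtype=dtype,
  ret = ret.dtype.type(ret / rcount)
```

```bash
python3 -m crank '[{"xyz":[-0.03,0,0.2],"turn":[0,0,0],"hand":1},{"xyz":[0,0,0.2],"turn":[0,0,0],"hand":1},{"xyz":[0,0,0.17],"turn":[0,0,0],"hand":1},{"xyz":[0,0,0],"turn":[0,0,0],"hand":1}]'
python3 - <<'E'
from h import *
need([*g2w(-.068,-.005),.0255],76.9)
p,d=ctrl.grab_frame('scene'); cv2.imwrite('pics/c.png',cv2.resize(p[120:290,220:420,::-1],None,fx=3,fy=3))
E
```

```text
time_s: 6.3
tool_pos: [0.5377, 0.155, 0.0281]
ee_rot: [0.114, 0.993, -0.0, -0.001]
ft_force: [-0.5, 0.3, -0.6]
width: 0.014
grasp_force: 25.0
t 6.3 pos [0.5377 0.155  0.0281] guide [-67.6  -4.8] F [-0.55  0.25 -0.62] w 0.014 gf 25.0
turn [-0.01 -0.01  0.  ] shift(60mm) [ 0.006 -0.004  0.043]
```

View pics/c.png

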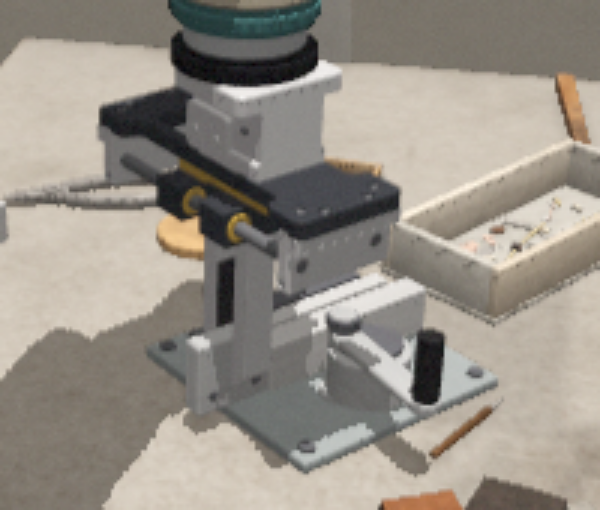

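The gauge is in the gap between fence and roller (crop about (330,310)). Next I'll feel for the fence.

```bash
st(){ python3 -c "
from h import *
s=ctrl.state();f=s['ft_force'];print(round(s['time_s'],2),'guide',(w2g(s['tool_pos'])*1e3).round(2),'z',round(s['tool_pos'][2],4),'Fg',(np.array([[np.cos(GY),np.sin(GY)],[-np.sin(GY),np.cos(GY)]])@f[:2]).round(2),f[2].round(2),'gf',s['grasp_force'])"; }; declare -f st > st.sh
python3 -m crank '[{"xyz":[0,0.05,0.01],"turn":[0,0,0],"hand":1},{"xyz":[0,0,0],"turn":[0,0,0],"hand":1}]' >/dev/null; st
python3 -m crank '[{"xyz":[0,0.017,0],"turn":[0,0,0],"hand":1},{"xyz":[0,0,0],"turn":[0,0,0],"hand":1}]'>/dev/null; st
python3 -m crank '[{"xyz":[0,0.017,0],"turn":[0,0,0],"hand":1},{"xyz":[0,0,0],"turn":[0,0,0],"hand":1}]'>/dev/null; st
python3 -m crank '[{"xyz":[0,0.017,0],"turn":[0,0,0],"hand":1},{"xyz":[0,0,0],"turn":[0,0,0],"hand":1}]'>/dev/null; st
python3 -m crank '[{"xyz":[0,0.017,0],"turn":[0,0,0],"hand":1},{"xyz":[0,0,0],"turn":[0,0,0],"hand":1}]'>/dev/null; st
```

```text
6.6 guide [-66.63  -0.66] z 0.0289 Fg [-0.35  0.9 ] -0.89 gf 24.997272491455078
6.85 guide [-66.79  -0.14] z 0.0288 Fg [-0.   -0.59] -1.52 gf 24.997206330299377
7.1 guide [-66.85   0.74] z 0.0286 Fg [-0.68 -0.07] -1.36 gf 24.997166097164154
7.35 guide [-66.86   1.18] z 0.0286 Fg [-0.77 -1.89] -1.09 gf 24.998952448368073
7.6 guide [-66.88   1.76] z 0.0286 Fg [ 0.77 -3.27] -0.09 gf 25.002720952033997
```

```bash
. ./st.sh
python3 -m crank '[{"xyz":[0,0.025,0],"turn":[0,0,0],"hand":1},{"xyz":[0,0,0],"turn":[0,0,0],"hand":1}]'>/dev/null; st
python3 -m crank '[{"xyz":[0,0,0],"turn":[0,0,0],"hand":1},{"xyz":[0,0,0],"turn":[0,0,0],"hand":1}]'>/dev/null; st
python3 -m crank '[{"xyz":[0,-0.035,0.02],"turn":[0,0,0],"hand":1},{"xyz":[0,0,0.01],"turn":[0,0,0],"hand":1},{"xyz":[0,0,0],"turn":[0,0,0],"hand":1}]'>/dev/null; st
```

```text
7.85 guide [-66.9    2.45] z 0.0286 Fg [-1.   -6.22] 0.94 gf 25.009090304374695
8.1 guide [-66.93   2.4 ] z 0.0285 Fg [ 1.06 -5.17] 1.8 gf 25.008996427059174
8.47 guide [-66.87   1.92] z 0.0267 Fg [ 0.16 -4.06] -0.56 gf 25.004293620586395
```

```bash
. ./st.sh
python3 -m crank '[{"xyz":[0.015,-0.02,0.03],"turn":[0,0,0],"hand":1},{"xyz":[0,0,0],"turn":[0,0,0],"hand":1}]'>/dev/null; st
python3 -m crank '[{"xyz":[0,0,0.02],"turn":[0,0,0],"hand":1},{"xyz":[0,0,0],"turn":[0,0,0],"hand":1}]'>/dev/null; st
```

```text
8.72 guide [-67.63   1.44] z 0.0248 Fg [ 1.49 -2.78] -2.64 gf 25.001222491264343
8.97 guide [-67.86   1.34] z 0.0237 Fg [ 0.17 -1.72] -1.67 gf 25.000037848949432
```

```bash
. ./st.sh
python3 -m crank '[{"xyz":[0,-0.015,0.02],"turn":[0,0,0],"hand":1},{"xyz":[0,0,0],"turn":[0,0,0],"hand":1}]'>/dev/null; st
python3 -m crank '[{"xyz":[0,0,0.01],"turn":[0,0,0],"hand":1},{"xyz":[0,0,0],"turn":[0,0,0],"hand":1}]'>/dev/null; st
```

```text
9.22 guide [-67.82   1.18] z 0.0233 Fg [-0.   -1.19] 4.96 gf 25.000302493572235
9.47 guide [-67.82   1.17] z 0.0233 Fg [-2.23 -1.93] 10.17 gf 25.001504123210907
```

```bash
. ./st.sh
python3 -m crank '[{"xyz":[0,0,-0.01],"turn":[0,0,0],"hand":0.6},{"xyz":[0,0,0],"turn":[0,0,0],"hand":0.5},{"xyz":[0,0,0],"turn":[0,0,0],"hand":0.5},{"xyz":[0,0,0],"turn":[0,0,0],"hand":0.5},{"xyz":[0,0,-0.4],"turn":[0,0,0],"hand":0.5},{"xyz":[0,0,-0.8],"turn":[0,0,0],"hand":0.5},{"xyz":[0,0,-0.8],"turn":[0,0,0],"hand":0.5},{"xyz":[0,0,0],"turn":[0,0,0],"hand":0.5}]'; st
python3 - <<'E'
from h import *
for n in("top","scene"):
    p,d=ctrl.grab_frame(n)
    if n=="scene":cv2.imwrite('pics/d.png',cv2.resize(p[180:290,250:400,::-1],None,fx=4,fy=4))
    W=cloud(n,d);G=np.apply_along_axis(w2g,-1,W)*1e3;z=W[...,2]*1e3
    q=(G[...,0]<-52)&(G[...,0]>-110)&(abs(G[...,1])<20)&(z>48)&(z<60);print(n,"grip",np.percentile(G[q],[1,50,99],axis=0).round(1).tolist(),q.sum())
E
```

```text
time_s: 10.48
tool_pos: [0.5414, 0.1606, 0.1462]
ee_rot: [0.114, 0.993, 0.002, 0.003]
ft_force: [0.4, -0.0, -0.2]
width: 0.0471
grasp_force: 0.0
10.47 guide [-65.32   1.53] z 0.1462 Fg [0.37 0.06] -0.24 gf 0.0
top grip [[-99.7, -6.1], [-87.8, 1.1], [-74.6, 7.0]] 71
scene grip [[-99.8, -7.5], [-78.4, -3.5], [-53.3, 6.8]] 199
```

View pics/d.png

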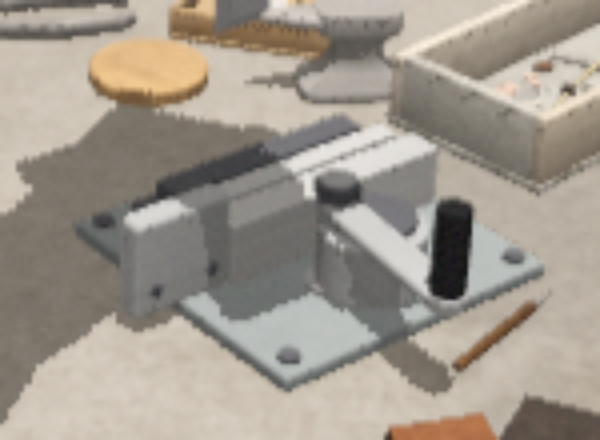

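Gauge stands in the gap at guide x ≈ -15, y ≈ 0, free. The knob is at crop (452,245). Next I'll turn the tool and go to the knob.

```bash
python3 -m crank '[{"xyz":[0,0,0],"turn":[0,0,1],"hand":0.5},{"xyz":[0,0,0],"turn":[0,0,1],"hand":0.5},{"xyz":[0,0,0],"turn":[0,0,1],"hand":0.5},{"xyz":[0,0,0],"turn":[0,0,1],"hand":0.5},{"xyz":[0,0,0],"turn":[0,0,1],"hand":0.5},{"xyz":[0,0,0],"turn":[0,0,1],"hand":0.5},{"xyz":[0,0,0],"turn":[0,0,1],"hand":0.5},{"xyz":[0,0,0],"turn":[0,0,1],"hand":0.5}]'>/dev/null
python3 - <<'E'
from h import *
need([*g2w(-.0275,-.112),.12],12.9)
print(ctrl.state()["joint_pos"].round(2))
E
```

```text
t 11.57 pos [0.5375 0.1592 0.1407] guide [-68.9  -0.7] F [-0.52 -0.36 -0.67] w 0.0467 gf 0.0
turn [-0.03  0.01 -0.03] shift(60mm) [-1.97  -0.193  0.345]
[-0.54  0.6   0.32  1.84 -0.26  0.74  0.14]
```

```bash
python3 -m crank '[{"xyz":[-0.65,-0.06,0],"turn":[0,0,0],"hand":0.5},{"xyz":[-0.65,-0.06,0],"turn":[0,0,0],"hand":0.5},{"xyz":[-0.67,-0.07,0.3],"turn":[0,0,0],"hand":0.5},{"xyz":[0,0,0],"turn":[0,0,0],"hand":0.5},{"xyz":[0,0,0],"turn":[0,0,0],"hand":0.5}]'>/dev/null
python3 - <<'E'
from h import *
need([*g2w(-.0275,-.112),.066],12.9)
p,d=ctrl.grab_frame('scene'); cv2.imwrite('pics/e.png',cv2.resize(p[150:290,250:450,::-1],None,fx=3,fy=3))
E
```

```text
t 12.2 pos [0.553  0.0425 0.1233] guide [ -27.2 -110.9] F [0.56 0.69 0.47] w 0.0472 gf 0.0
turn [-0.02 -0.01  0.  ] shift(60mm) [-0.015 -0.012  0.956]
```

View pics/e.png

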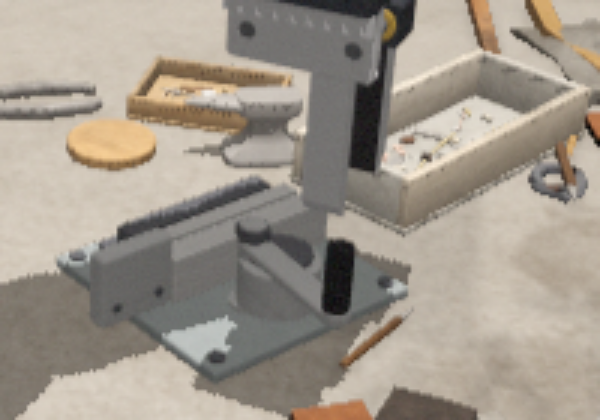

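The fingers hover on either side of the knob (crop (338,275)).

```bash
. ./st.sh; python3 -m crank '[{"xyz":[-0.02,-0.01,0.5],"turn":[0,0,0],"hand":0.5},{"xyz":[0,0,0.43],"turn":[0,0,0],"hand":0.5},{"xyz":[0,0,0],"turn":[0,0,0],"hand":0.6},{"xyz":[0,0,0],"turn":[0,0,0],"hand":1},{"xyz":[0,0,0],"turn":[0,0,0],"hand":1},{"xyz":[0,0,0],"turn":[0,0,0],"hand":1},{"xyz":[0,0,0],"turn":[0,0,0],"hand":1}]' 15;st
python3 - <<'E'
from h import *
need([*g2w(-.0275,-.112),.066],12.9)
p=w2g(ctrl.state()["tool_pos"])-[-.014,-.033]
print("r",np.hypot(*p),"lever",np.arctan2(p[1],p[0])+1.745)
E
```

```text
time_s: 13.12
tool_pos: [0.5555, 0.0414, 0.0698]
ee_rot: [0.623, 0.782, 0.001, 0.001]
ft_force: [3.2, 1.9, 4.1]
width: 0.0148
grasp_force: 15.0
13.12 guide [ -24.63 -111.42] z 0.0698 Fg [2.72 2.61] 4.12 gf 15.006357729434967
t 13.12 pos [0.5555 0.0414 0.0698] guide [ -24.6 -111.4] F [3.24 1.93 4.12] w 0.0148 gf 15.0
turn [ 0.03 -0.    0.  ] shift(60mm) [ 0.012 -0.047  0.063]
r 0.07913420701186491 lever 0.03951373305308703
```

```bash
cat >> h.py <<'E'
def lever():
    p=w2g(ctrl.state()["tool_pos"])-[-.014,-.033]; return np.hypot(*p),np.arctan2(p[1],p[0])+1.745
def arc(l0,ls,r=.0797):
    Rc=R.from_quat(ctrl.state()["ee_rot"]);f=lambda l:np.r_[g2w(-.014+r*np.cos(l-1.745),-.033+r*np.sin(l-1.745)),0]
    for l in ls: print(round(l,3),(Rc.inv().apply(f(l)-f(l0))/.06).round(3)[:2]); l0=l
E
python3 -c "
from h import *
arc(.04,np.arange(.14,1.0,.1))"
```

```text
0.14 [-0.068  0.114]
0.24 [-0.056  0.12 ]
0.34 [-0.044  0.125]
0.44 [-0.031  0.129]
0.54 [-0.018  0.132]
0.64 [-0.005  0.133]
0.74 [0.008 0.133]
0.84 [0.021 0.131]
0.94 [0.034 0.128]
```

```bash
. ./st.sh; python3 -m crank '[{"xyz":[-0.068,0.114,0],"turn":[0,0,0],"hand":1},{"xyz":[-0.056,0.12,0],"turn":[0,0,0],"hand":1},{"xyz":[0,0,0],"turn":[0,0,0],"hand":1}]' >/dev/null;st; python3 -c "
from h import *
print(lever())"
python3 -m crank '[{"xyz":[-0.044,0.125,0],"turn":[0,0,0],"hand":1},{"xyz":[-0.031,0.129,0],"turn":[0,0,0],"hand":1},{"xyz":[0,0,0],"turn":[0,0,0],"hand":1}]' >/dev/null;st; python3 -c "
from h import *
print(lever())"
```

```text
13.5 guide [ -11.33 -113.24] z 0.0697 Fg [-3.35  1.17] 9.99 gf 14.99956727027893
(np.float64(0.08028299307703579), np.float64(0.20742247641495104))
13.88 guide [   4.41 -112.4 ] z 0.0696 Fg [-2.43 -2.93] 9.13 gf 15.002776980400085
(np.float64(0.081501927832973), np.float64(0.4020622344035125))
```

```bash
. ./st.sh; python3 -m crank '[{"xyz":[-0.018,0.132,-0.02],"turn":[0,0,0],"hand":1},{"xyz":[-0.005,0.133,-0.01],"turn":[0,0,0],"hand":1},{"xyz":[0,0,0],"turn":[0,0,0],"hand":1}]' >/dev/null;st; python3 -c "
from h import *
print(lever())"
python3 -m crank '[{"xyz":[0.004,0.066,0],"turn":[0,0,0],"hand":1},{"xyz":[0,0,0],"turn":[0,0,0],"hand":1},{"xyz":[0,0,0],"turn":[0,0,0],"hand":1}]' >/dev/null;st; python3 -c "
from h import *
print(lever())
W=cloud('scene',ctrl.grab_frame('scene')[1]);G=np.apply_along_axis(w2g,-1,W)*1e3;z=W[...,2]*1e3
q=(G[...,0]<-52)&(G[...,0]>-110)&(abs(G[...,1])<20)&(z>48)&(z<60);print('grip',np.percentile(G[q],[1,50,99],axis=0).round(1).tolist(),q.sum())"
```

```text
14.25 guide [  18.26 -109.45] z 0.0697 Fg [-1.54 -6.31] -0.24 gf 14.995818883180618
(np.float64(0.08297975273587715), np.float64(0.5734700452643637))
14.62 guide [  21.56 -108.4 ] z 0.0697 Fg [-2.59 -7.76] -0.8 gf 14.996338337659836
(np.float64(0.08336671595255775), np.float64(0.6148361446105075))
grip [[-99.9, -7.1], [-78.7, -2.8], [-53.6, 6.9]] 197
```

```bash
cat > kn.py <<'E'
from h import *
s=ctrl.state();Rc=R.from_quat(s["ee_rot"]);g=w2g(s["tool_pos"])-[-.014,-.033]
yt=Rc.apply([0,1,0])[:2];c,sn=np.cos(GY),np.sin(GY);yg=np.array([c*yt[0]+sn*yt[1],-sn*yt[0]+c*yt[1]])
h=np.arctan2(yg[1],yg[0]);L0=h-np.pi/2+1.745
L=L0+np.arcsin(g@yg/.08);t=L-1.745+np.pi/2
tw=np.array([np.cos(t+GY),np.sin(t+GY)])
print(round(s["time_s"],2),"L",round(L,3),"rim",round(-9+16*np.sin(L-.8),2),"Ftan",round(s["ft_force"][:2]@tw,2),"Frad_out",round(s["ft_force"][:2]@[tw[1],-tw[0]],2),"Fz",round(s["ft_force"][2],1),"r",round(np.hypot(*g),4))
E
I='{"xyz":[0,0,0],"turn":[0,0,0],"hand":1}'
python3 kn.py
python3 -m crank '[{"xyz":[0,0,0],"turn":[0,0,0],"hand":1}]'>/dev/null;python3 kn.py
python3 -m crank '[{"xyz":[0,0,0],"turn":[0,0,0],"hand":1}]'>/dev/null;python3 kn.py
python3 -m crank '[{"xyz":[-0.03,0.066,0],"turn":[0,0,0],"hand":1},{"xyz":[0,0,0],"turn":[0,0,0],"hand":1}]'>/dev/null;python3 kn.py
python3 -m crank '[{"xyz":[0,0,0],"turn":[0,0,0],"hand":1}]'>/dev/null;python3 kn.py
python3 -m crank '[{"xyz":[-0.03,0.066,0],"turn":[0,0,0],"hand":1},{"xyz":[0,0,0],"turn":[0,0,0],"hand":1}]'>/dev/null;python3 kn.py
python3 -m crank '[{"xyz":[0,0,0],"turn":[0,0,0],"hand":1}]'>/dev/null;python3 kn.py
```

```text
14.68 L 0.615 rim -11.95 Ftan -3.57 Frad_out 6.1 Fz 0.1 r 0.0834
14.8 L 0.614 rim -11.95 Ftan -4.5 Frad_out 5.73 Fz -0.3 r 0.0834
14.93 L 0.615 rim -11.95 Ftan -3.68 Frad_out 5.7 Fz 1.0 r 0.0834
15.18 L 0.668 rim -11.11 Ftan -3.64 Frad_out 3.11 Fz 0.6 r 0.0839
15.3 L 0.668 rim -11.11 Ftan -4.1 Frad_out 3.63 Fz 0.0 r 0.0839
15.55 L 0.724 rim -10.21 Ftan -4.04 Frad_out 1.62 Fz 0.1 r 0.0844
15.68 L 0.724 rim -10.21 Ftan -4.99 Frad_out 1.16 Fz -0.6 r 0.0844
```

```bash
python3 -m crank '[{"xyz":[0.01,0.066,0],"turn":[0,0,0],"hand":1},{"xyz":[0,0,0],"turn":[0,0,0],"hand":1}]'>/dev/null;python3 kn.py
python3 -m crank '[{"xyz":[0,0,0],"turn":[0,0,0],"hand":1}]'>/dev/null;python3 kn.py
python3 -m crank '[{"xyz":[0.01,0.05,0],"turn":[0,0,0],"hand":1},{"xyz":[0,0,0],"turn":[0,0,0],"hand":1}]'>/dev/null;python3 kn.py
python3 -m crank '[{"xyz":[0,0,0],"turn":[0,0,0],"hand":1}]'>/dev/null;python3 kn.py
python3 -m crank '[{"xyz":[0.01,0.04,0],"turn":[0,0,0],"hand":1},{"xyz":[0,0,0],"turn":[0,0,0],"hand":1}]'>/dev/null;python3 kn.py
python3 -m crank '[{"xyz":[0,0,0],"turn":[0,0,0],"hand":1}]'>/dev/null;python3 kn.py
python3 -c "
from h import *
for n in ('scene','top'):
  W=cloud(n,ctrl.grab_frame(n)[1]);G=np.apply_along_axis(w2g,-1,W)*1e3;z=W[...,2]*1e3
  q=(G[...,0]<-52)&(G[...,0]>-110)&(abs(G[...,1])<20)&(z>48)&(z<60);print('grip',np.percentile(G[q],[1,50,99],axis=0).round(1).tolist(),q.sum())"
```

```text
15.93 L 0.782 rim -9.29 Ftan -4.05 Frad_out 2.32 Fz -0.7 r 0.0849
16.05 L 0.782 rim -9.29 Ftan -4.06 Frad_out 2.26 Fz -1.4 r 0.0849
16.3 L 0.817 rim -8.73 Ftan -4.77 Frad_out 2.9 Fz -0.9 r 0.0852
16.43 L 0.817 rim -8.72 Ftan -4.9 Frad_out 2.49 Fz -1.0 r 0.0851
16.68 L 0.845 rim -8.28 Ftan -5.96 Frad_out 2.58 Fz 0.2 r 0.0854
16.8 L 0.845 rim -8.28 Ftan -6.01 Frad_out 2.19 Fz -0.7 r 0.0854
grip [[-100.6, -6.9], [-79.0, -2.2], [-52.7, 8.0]] 197
grip [[-99.5, -5.7], [-76.6, 1.1], [-52.7, 7.8]] 146
```

```bash
python3 -m crank '[{"xyz":[0.01,0.03,0],"turn":[0,0,0],"hand":1},{"xyz":[0,0,0],"turn":[0,0,0],"hand":1}]'>/dev/null;python3 kn.py
python3 -m crank '[{"xyz":[0,0,0],"turn":[0,0,0],"hand":1}]'>/dev/null;python3 kn.py
python3 -m crank '[{"xyz":[0.01,0.03,0],"turn":[0,0,0],"hand":1},{"xyz":[0,0,0],"turn":[0,0,0],"hand":1}]'>/dev/null;python3 kn.py
python3 -m crank '[{"xyz":[0,0,0],"turn":[0,0,0],"hand":1}]'>/dev/null;python3 kn.py
python3 -c "
from h import *
for n in ('scene','top'):
  W=cloud(n,ctrl.grab_frame(n)[1]);G=np.apply_along_axis(w2g,-1,W)*1e3;z=W[...,2]*1e3
  q=(G[...,0]<-52)&(G[...,0]>-110)&(abs(G[...,1])<20)&(z>48)&(z<60);print('grip',np.percentile(G[q],[1,50,99],axis=0).round(1).tolist(),q.sum())"
```

```text
17.15 L 0.866 rim -7.95 Ftan -6.49 Frad_out 3.76 Fz -0.4 r 0.0855
17.27 L 0.865 rim -7.95 Ftan -5.86 Frad_out 3.19 Fz 0.6 r 0.0855
17.52 L 0.888 rim -7.59 Ftan -6.63 Frad_out 4.06 Fz -0.7 r 0.0856
17.65 L 0.888 rim -7.59 Ftan -7.53 Frad_out 3.69 Fz -0.0 r 0.0857
grip [[-100.4, -6.4], [-78.6, -1.8], [-52.8, 8.0]] 198
grip [[-99.0, -5.2], [-76.3, 1.6], [-52.7, 8.7]] 147
```

```bash
. ./st.sh
python3 -m crank '[{"xyz":[0,0,0],"turn":[0,0,0],"hand":0.8},{"xyz":[0,0,0],"turn":[0,0,0],"hand":0.6},{"xyz":[0,0,0],"turn":[0,0,0],"hand":0.6},{"xyz":[0,0,-0.3],"turn":[0,0,0],"hand":0.6},{"xyz":[0,0,-0.6],"turn":[0,0,0],"hand":0.6},{"xyz":[0,0,-0.4],"turn":[0,0,0],"hand":0.6},{"xyz":[0,0,0],"turn":[0,0,0],"hand":0.6}]'>/dev/null; st
python3 -c "
from h import *
for n in ('scene','top'):
  W=cloud(n,ctrl.grab_frame(n)[1]);G=np.apply_along_axis(w2g,-1,W)*1e3;z=W[...,2]*1e3
  q=(G[...,0]<-52)&(G[...,0]>-110)&(abs(G[...,1])<20)&(z>48)&(z<60);print('grip',np.percentile(G[q],[1,50,99],axis=0).round(1).tolist(),q.sum())
  k=(z>84)&(z<95)&(abs(G[...,0]-38)<25)&(abs(G[...,1]+95)<25);g=np.median(G[k],axis=0);print('knob',g,k.sum(),'L',np.arctan2(g[1]+33,g[0]+14)+1.745)
need([*g2w(-.068,.0015),.146],76.9)"
```

```text
18.62 guide [ 44.76 -93.34] z 0.1518 Fg [-0.01 -1.39] 0.5 gf 0.0
grip [[-100.0, -6.4], [-78.6, -1.8], [-52.6, 8.4]] 196
knob [ 34.11358839 -95.12247517] 59 L 0.8331985850790964
grip [[-99.2, -5.2], [-75.9, 1.6], [-52.5, 8.6]] 149
knob [ 36.55382128 -93.25684053] 39 L 0.8722606598690096
t 18.73 pos [0.625  0.0433 0.1489] guide [ 42.6 -93.8] F [-0.05 -0.31  0.07] w 0.0376 gf 0.0
turn [ 0.  0. -8.] shift(60mm) [1.844 1.588 0.049]
```

```bash
python3 -m crank '[{"xyz":[0,0,0],"turn":[0,0,-1],"hand":0.6},{"xyz":[0,0,0],"turn":[0,0,-1],"hand":0.6},{"xyz":[0,0,0],"turn":[0,0,-1],"hand":0.6},{"xyz":[0,0,0],"turn":[0,0,-1],"hand":0.6},{"xyz":[0,0,0],"turn":[0,0,-1],"hand":0.6},{"xyz":[0,0,0],"turn":[0,0,-1],"hand":0.6},{"xyz":[0,0,0],"turn":[0,0,-1],"hand":0.6},{"xyz":[0,0,0],"turn":[0,0,-1],"hand":0.6}]'>/dev/null
python3 -m crank '[{"xyz":[0.6,0.5,0],"turn":[0,0,0],"hand":0.6},{"xyz":[0,0,0],"turn":[0,0,0],"hand":0.6}]'>/dev/null
python3 -c "
from h import *
need([*g2w(-.068,.0015),.1],76.9)"
```

```text
t 19.98 pos [0.5937 0.0844 0.1473] guide [  2.8 -60.8] F [ 0.18  0.09 -0.49] w 0.0376 gf 0.0
turn [ 0.01 -0.04  0.04] shift(60mm) [1.181 1.039 0.789]
```

```bash
python3 -m crank '[{"xyz":[0.6,0.53,0],"turn":[0,0,0],"hand":0.6},{"xyz":[0.58,0.53,0],"turn":[0,0,0],"hand":0.6},{"xyz":[0,0,0.6],"turn":[0,0,0],"hand":0.6},{"xyz":[0,0,0],"turn":[0,0,0],"hand":0.6},{"xyz":[0,0,0],"turn":[0,0,0],"hand":0.6}]'>/dev/null
python3 -c "
from h import *
need([*g2w(-.068,.0027),.0245],76.9)"
```

```text
t 20.6 pos [0.5429 0.1573 0.1128] guide [-63.1  -1.3] F [-0.13 -0.54  0.56] w 0.0373 gf 0.0
turn [-0.    0.   -0.01] shift(60mm) [0.082 0.067 1.472]
```

```bash
python3 -m crank '[{"xyz":[0.082,0.067,0],"turn":[0,0,0],"hand":0.6},{"xyz":[0,0,0.5],"turn":[0,0,0],"hand":0.6},{"xyz":[0,0,0.5],"turn":[0,0,0],"hand":0.6},{"xyz":[0,0,0.25],"turn":[0,0,0],"hand":0.6},{"xyz":[0,0,0],"turn":[0,0,0],"hand":0.6}]'>/dev/null
python3 -c "
from h import *
need([*g2w(-.068,.0027),.0255],76.9)"
```

```text
t 21.23 pos [0.538  0.1632 0.0373] guide [-69.2   3.3] F [-0.68 -1.12 -1.06] w 0.0375 gf 0.0
turn [-0.   -0.01 -0.  ] shift(60mm) [-0.02  -0.01   0.197]
```

```bash
. ./st.sh; python3 -m crank '[{"xyz":[-0.01,-0.01,0.17],"turn":[0,0,0],"hand":0.6},{"xyz":[0,0,0],"turn":[0,0,0],"hand":0.6},{"xyz":[0,0,0],"turn":[0,0,0],"hand":0.75},{"xyz":[0,0,0],"turn":[0,0,0],"hand":1},{"xyz":[0,0,0],"turn":[0,0,0],"hand":1},{"xyz":[0,0,0],"turn":[0,0,0],"hand":1},{"xyz":[0,0,0],"turn":[0,0,0],"hand":1}]' 20;st; python3 -m crank '[{"xyz":[0,0,0],"turn":[0,0,0],"hand":1}]'>/dev/null;st
```

```text
time_s: 22.1
tool_pos: [0.5387, 0.1619, 0.0277]
ee_rot: [0.114, 0.993, -0.0, -0.0]
ft_force: [-1.5, -2.7, 5.2]
width: 0.0139
grasp_force: 20.0
22.1 guide [-68.26   2.23] z 0.0277 Fg [-0.88 -2.94] 5.23 gf 20.010184943675995
22.23 guide [-68.27   2.23] z 0.0277 Fg [-0.43 -3.7 ] 5.46 gf 20.010524690151215
```

```bash
. ./st.sh; python3 -m crank '[{"xyz":[0,-0.012,-0.01],"turn":[0,0,0],"hand":1},{"xyz":[0,0,0],"turn":[0,0,0],"hand":1}]' >/dev/null;st
for i in 1; do python3 -m crank '[{"xyz":[0.042,0,0],"turn":[0,0,0],"hand":1},{"xyz":[0.042,0,0],"turn":[0,0,0],"hand":1},{"xyz":[0.042,0,0],"turn":[0,0,0],"hand":1},{"xyz":[0.042,0,0],"turn":[0,0,0],"hand":1}]' >/dev/null;st; done
python3 -m crank '[{"xyz":[0.042,0,0],"turn":[0,0,0],"hand":1},{"xyz":[0.042,0,0],"turn":[0,0,0],"hand":1}]' >/dev/null;st
python3 -m crank '[{"xyz":[0.042,0,0],"turn":[0,0,0],"hand":1}]' >/dev/null;st
python3 -m crank '[{"xyz":[0.042,0,0],"turn":[0,0,0],"hand":1}]' >/dev/null;st
python3 -m crank '[{"xyz":[0.042,0,0],"turn":[0,0,0],"hand":1}]' >/dev/null;st
```

```text
22.48 guide [-68.27   2.24] z 0.0277 Fg [ 0.24 -1.54] -0.71 gf 20.008758008480072
22.98 guide [-78.42   2.28] z 0.028 Fg [ 2.43 -0.7 ] -3.42 gf 20.008243024349213
23.23 guide [-83.83   2.07] z 0.028 Fg [ 2.55 -1.  ] -2.3 gf 20.005043148994446
23.35 guide [-86.04   2.2 ] z 0.028 Fg [ 3.1  -2.19] -3.96 gf 20.007396340370178
23.48 guide [-88.64   2.22] z 0.028 Fg [ 3.49 -1.78] -2.5 gf 20.006451308727264
23.6 guide [-91.47   2.1 ] z 0.028 Fg [ 2.86 -0.85] -2.21 gf 20.002591609954834
```

```bash
. ./st.sh; python3 -m crank '[{"xyz":[0.042,0,0],"turn":[0,0,0],"hand":1},{"xyz":[0.042,0,0],"turn":[0,0,0],"hand":1}]' >/dev/null;st
python3 -m crank '[{"xyz":[0.025,0,0],"turn":[0,0,0],"hand":1},{"xyz":[0,0,0],"turn":[0,0,0],"hand":1},{"xyz":[0,-0.01,0.01],"turn":[0,0,0],"hand":1},{"xyz":[0,0,0],"turn":[0,0,0],"hand":1}]' >/dev/null;st
python3 -m crank '[{"xyz":[0,0,0],"turn":[0,0,0],"hand":0.75},{"xyz":[0,0,0],"turn":[0,0,0],"hand":0.6},{"xyz":[0,0,0],"turn":[0,0,0],"hand":0.6},{"xyz":[0,0,0],"turn":[0,0,0],"hand":0.6},{"xyz":[0,0,-0.3],"turn":[0,0,0],"hand":0.6},{"xyz":[0,0,-0.6],"turn":[0,0,0],"hand":0.6},{"xyz":[0,0,-0.8],"turn":[0,0,0],"hand":0.6},{"xyz":[0,0,0],"turn":[0,0,0],"hand":0.6}]' >/dev/null;st
python3 -c "
from h import *
for n in ('scene','top'):
  p,d=ctrl.grab_frame(n)
  if n=='scene':cv2.imwrite('pics/f.png',cv2.resize(p[150:290,200:420,::-1],None,fx=3,fy=3))
  W=cloud(n,d);G=np.apply_along_axis(w2g,-1,W)*1e3;z=W[...,2]*1e3
  q=(G[...,0]<-75)&(G[...,0]>-140)&(abs(G[...,1])<20)&(z>48)&(z<60);print('grip',np.percentile(G[q],[1,50,99],axis=0).round(1).tolist(),q.sum())"
```

```text
23.85 guide [-96.02   2.21] z 0.028 Fg [ 3.19 -1.25] -2.6 gf 20.00678837299347
24.35 guide [-98.06   2.13] z 0.0277 Fg [-0.66 -0.26] 2.35 gf 20.008601546287537
25.35 guide [-95.37   3.01] z 0.1327 Fg [-0.6   0.16] -0.1 gf 0.0
grip [[-129.7, -6.0], [-107.2, -1.9], [-81.7, 8.2]] 204Traceback (most recent call last):
  File "<string>", line 7, in <module>
    q=(G[...,0]<-75)&(G[...,0]>-140)&(abs(G[...,1])<20)&(z>48)&(z<60);print('grip',np.percentile(G[q],[1,50,99],axis=0).round(1).tolist(),q.sum())
                                                                                   ~~~~~~~~~~~~~^^^^^^^^^^^^^^^^^^^^^^^
    return _quantile_unchecked(
        a, q, axis, out, overwrite_input, method, keepdims, weights)
    return _ureduce(a,
                    func=_quantile_ureduce_func,
    ...<5 lines>...
                    overwrite_input=overwrite_input,
                    method=method)
    r = func(a, **kwargs)
    result = _quantile(arr,
                       quantiles=q,
    ...<2 lines>...
                       out=out,
                       weights=wgt)
    slices_having_nans = np.isnan(arr[-1, ...])
                                  ~~~^^^^^^^^^
IndexError: index -1 is out of bounds for axis 0 with size 0
```

View pics/f.png

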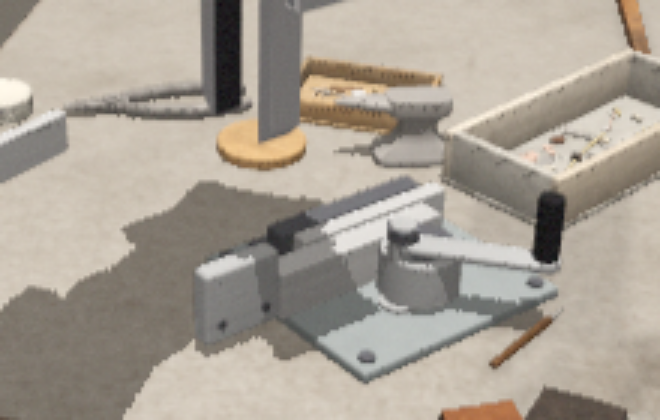

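The gauge stands upright in the nip with its grip end at guide x ≈ -130, so its origin is at about -45. That is 30 mm back, and the hand is clear. The drag of about 3 N implies a nip of about 5 N.

```bash
python3 -c "
from workcell import ctrl
print(ctrl.close_job())"
```

```text
the job is handed in; nothing more can be done
None
```

I handed the job in: the thick gauge stands upright in the gap, drawn back about 30 mm and let go, under a nip of about 5 N worked out from roughly 3 N of drag (below the 7 N asked, within the judged 3 to 12 N); the thin gauge was not touched, and no verdict came back.

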